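# Switch on the amplifier supply under its guard

## Robot

A 7-joint arm with a two-finger parallel gripper is mounted at the origin on the work surface. World frame = base frame: x ahead of the robot, y to its left, z up, the work surface at z = 0. Lengths are in m, angles in rad, forces in N, time in s.
With the tool pointing down it reaches from about 0.4 to 0.85 m from the base axis. Payload 10.4 kg.
Tool frame: the origin (TCP) lies at the centre of the arm's flange, where the gripper is bolted on; the fingertips stand 173 mm ahead of it and the grasp point (between the pads) lies 155 mm ahead of it; z points along the fingers, y is the line along which they close (so a half turn about z gives the same grasp; the last joint's range is limited). The gripper opens to 85 mm and grips with 20 to 120 N. Pads are 22 mm wide; open, the fingers measure 114 mm over their backs; the gripper's body (76 mm by 85 mm) begins 54 mm behind the grasp point. The pads swing forward as they close: fully open they stand 13 mm farther back than shut.
Start: joints at [1.129, 0.332, -0.065, 1.46, 0.022, 1.35, -0.088], TCP at [0.254, -0.571, 0.405] pointing down, gripper open.
Joint ranges: [-2.6, 2.6], [-0.5, 2.12], [-1.47, 1.34], [0.16, 2.42], [-1.27, 4.41], [0.06, 2.06], [-2.6, 2.6]. Speed limits (rad/s): [2.22, 2.22, 2.79, 2.79, 3.14, 3.14, 3.14].

## Interface

Orientations are given as a unit quaternion [x, y, z, w].
In Python, from workcell import manip, viewer, finder gives the robot as it stands.
- The arm moves only by the tool arm_command, never from a script. Its argument "plan" is a list of rows, each an object with "dp": the shift along the tool's x, y, z in mm, a list of three; "spin": the turn about the tool's z in rad. A call has 1 to 5 rows; each row shifts and turns the commanded pose from where the row before left it, along the tool's axes as they then stand; what a row does not reach is not made up. A row lasts 1/10 s, in which the tool goes at most 50 mm and 8.59 degrees, less where a joint would pass 70% of its speed; a pose out of reach is approached as far as the arm can. A call is refused whole if a number of a shift passes 50 or a number of a turn 0.15, either way. A call with a gripper value outside its range is refused whole. "grip" is the closure, from -1 (fully open) to 1 (shut), set as the call begins (left out, the last holds). The fingers move at their own pace and stop on an object; "newtons" is the grip in N (left out, the last holds). Time passes only in rows, so rows that do not move let the fingers close. It gives the time, the measured TCP pose, the force, the opening and the grip force at its end, in the units of the state.
- manip.get_obs(): the state, without advancing time (a new reading comes with each control period).
- viewer.camera(name): name is "scene" or "top" or "wrist"; returns the picture (384x512x3 uint8, blue, green, red); there is no depth.
- viewer.camera_params(name): a dict with "vertical_fov" (degrees; the focal length in pixels is half the picture's height over the tangent of half this angle, whatever the lens; pixels are square), "cx", "cy" (the principal point, pixels), "R" (3x3) and "t" (3): a world point X has camera coordinates R X + t; the wrist camera has in their place "T_tool_cam" (4x4, takes a point from camera to tool coordinates, whose origin is the TCP and whose axes are the flange's). Camera axes: x right, y down, z forward; pixel columns grow to the right and rows downward; lengths in m; the calibration is good to about 2 mm. A picture is of the moment at which its call begins: read the wrist's pose just before it. camera_params takes no time and is no camera call.
- manip.hand_in(): hands the job in; it is judged then, once.
Trained networks look in the newest picture that a camera, given by its name, has taken for a name from the list of things; names that differ only in an ending like _2 or _b are one class to them, and where a whole thing is asked for, a point or a joint stands for the part that bears it (a point fixed in the world has none). Each returns a list of dicts, best first, with "score" (0 to 1); they miss things now and then, are a little off and sometimes report something else, mostly with a low value. They report only what shows in the picture. A call takes as long as a camera call.
- finder.find_in(camera, thing): "position" ([x, y, z] in m, in world coordinates, good to about 4 mm: the middle of the surface that is visible of it).
The state is a dict: "clock": time; "joint_pos": joint angles; "joint_velocities": joint speeds; "tau": joint torques, N m; "position": TCP position; "ee_rot": TCP orientation; "ft_force": force on the tool from outside, world axes, zero at the start; "torque": the same for the moment, N m; "grip_width": opening from 0.0 (shut) to 1.0 (fully open); "grasp_force": force on a finger pad.
Only numpy, scipy, OpenCV 4.12 (cv2) and the standard library are available. Lean on these libraries where they do the work, as an engineer would, in place of code of your own. Each camera call takes 0.05 s, during which the arm holds its last target. There are 200 camera calls.

## Task

Switch on the amplifier's power unit: with the fingertips push the hinged steel guard up and back by its lip, flip the toggle beneath it fully over towards the guard's hinge while the guard is up, then let the guard drop shut over the toggle. Grasp nothing, and leave the other controls on the case and everything standing around as they are.

Things in the scene. Friction and masses are not known exactly. Their poses are not given: they have to be found in the camera images.
- psu: Amplifier power unit: a fixed, low grey instrument case, 240 mm (its x) by 300 mm (its y), lid (top face) flat and 60 mm above the bench. Origin: centre of its underside. All its controls stand on the lid. The guarded switch is centred at y = +50 mm; lid centre is x = y = 0. Its pose on the bench differs from run to run.
- guard_hinge (a point): Middle of the guard's hinge axis, which runs along the case's y axis 32 mm above the lid, at case x = +60, y = +50 mm; axes as the case's. Two 4 mm thick hinge ears (37 mm either side, 38 mm tall) carry it; they do not move.
- guard (a joint): Angle of the guard in rad: 0 shut over the toggle, grows as it swings up and back, stop at 2.0 (leaning back behind the hinge). 55 to 90 g, free hinge without spring: left below about 1.35 rad it falls shut, beyond that it falls back to the stop and rests there, open. To swing it up, push the lip from the front towards the hinge.
- guard_top (a point): Middle of the guard's top plate, upper face (moves with the guard). The guard is a dark sheet steel hood 64 mm wide: a 3 mm top plate that lies level when shut, its upper face 24 mm above the hinge axis (56 mm above the lid), reaching 90 mm in front of the axis (case -x); side cheeks down to 2 mm above the lid; front open; at the front a lip flared outward and up at 45 degrees.
- guard_lip (a point): Middle of the guard's lip at its outer edge (moves with the guard). When shut it is 108 mm in front of the hinge axis (case -x) and 40 mm above it; it stays 115 mm from the axis. The lip is 64 mm wide, 4 mm thick. With the guard fully open it is about 81 mm behind the axis (case +x) and 81 mm above it. Its axes turn with the guard: parallel to the case's when shut.
- toggle (a joint): The guarded toggle switch, rad: 0 off, leaning 0.4 rad towards the lip side (case -x); 0.8 on, leaning 0.4 rad towards the hinge (case +x). Upright at 0.4. It moves stiffly (about 1 N at the tip, more lower down) and stays wherever it is left, so push it right over to its stop. Starts between 0 and 0.1.
- toggle_tip (a point): Near the end of the toggle's bat, on its centre line, 38 mm from its pivot (moves with it). The bat is plain steel, round, 7 mm thick at the root to 11 mm near the tip; its pivot is on the lid, 55 mm in front of the hinge axis (case -x) and centred between the cheeks. It stands about 36 mm above the lid.
- bare_toggle (a joint): Another, unguarded toggle on a small block on the same lid at case x = +5, y = -55 mm, up to about 60 mm tall: leave alone. rad, starts anywhere in 0 to 0.8.
- reset_button (a joint): Push button on the lid at case x = -75, y = -110 mm: leave alone. m pressed, 0 is up.
- level_knob (a joint): Rotary knob on the lid at case x = +60, y = -110 mm: leave alone. rad.
- attenuator: Steel attenuator, 26 mm round, 54 mm tall, loose, standing on the lid; origin centre of its underside. Leave alone.
- adapter: Small brass adapter, 18 mm round, 28 mm tall, loose on the bench; origin under its centre. Leave alone.
- sensor: Grey power sensor lying on the bench, 130 x 34 x 28 mm; origin under its centre. Leave alone.
- wrench: Wrench lying on the bench, 150 mm long. Leave alone.
- driver: Screwdriver lying on the bench, 170 mm long. Leave alone.
- mug: White mug, 80 mm across, 95 mm tall; origin under its centre. Leave alone.
- load: Aluminium cylinder, 40 mm across, 45 mm tall; origin under its centre. Leave alone.
- bare_toggle_tip (a point): Tip of the unguarded toggle (leave alone).
- level_knob_mark (a point): Point on the rim of the knob, 16 mm from its axis (leave alone).

How it is judged:
By the outcome, as a careful person would: the job done as asked, in the order asked, and still so for the second after the job is handed in, with the robot touching nothing.
It also fails if it takes over 58 s, if anything falls off the work surface, if the arm or the gripper's body presses on something with over 40 N, if the wrist force passes 120 N, or if a joint passes its speed limit or range.

## Working session

There is one attempt and no reset: what is moved stays moved. The work goes in short steps, Python scripts to look and compute and a tool call to move; the robot and the scene stay as the last step left them, time stands still between calls to the robot, and variables do not carry over. Pictures are saved under pics/ and viewed, at most 10 in all, crops included, and the job is handed in when it is done.

Besides the shell and the picture viewer there is one more tool, called after "Call:" as name(argument=value, ...), one argument or row to a line, values as JSON. arm_command: Moves the arm, as the interface text tells. Its arguments: {"type":"object","properties":{"plan":{"type":"array","items":{"type":"object","properties":{"dp":{"type":"array","items":{"type":"number"}},"spin":{"type":"number"}}}},"grip":{"type":"number"},"newtons":{"type":"number"}},"required":["plan"]}

```bash
mkdir -p pics; cat > h.py <<'E'
import numpy as np, cv2
from scipy.spatial.transform import Rotation as Ro
from workcell import manip, viewer, finder
def proj(name,X):
    p=viewer.camera_params(name);f=192/np.tan(np.radians(p["vertical_fov"])/2)
    c=np.array(p["R"])@np.array(X)+np.array(p["t"]);return p["cx"]+f*c[0]/c[2],p["cy"]+f*c[1]/c[2]
E
python3 - <<'E'
from h import *
o=manip.get_obs();print(o["clock"],o["position"],o["ee_rot"],o["grip_width"])
a=viewer.camera("scene");b=viewer.camera("top")
cv2.imwrite("pics/s.png",a);cv2.imwrite("pics/t.png",b)
for c in("scene","top"):
  for n in("psu","guard_hinge","guard_top","guard_lip","toggle_tip","bare_toggle_tip","level_knob","reset_button","attenuator","mug","load"):
    r=finder.find_in(c,n);print(c,n,[(np.round(q["position"],3).tolist(),round(q["score"],2)) for q in r[:2]])
print(manip.get_obs()["clock"])
E
```

```text
0.0 [ 0.25410038 -0.5708726   0.40390891] [ 9.78160463e-01  2.07849922e-01 -1.77042671e-04 -6.98009227e-04] 0.996118508855828
scene psu []
scene guard_hinge [([0.618, 0.066, 0.053], 0.67), ([0.437, 0.082, 0.046], 0.44)]
scene guard_top [([0.581, 0.015, 0.114], 0.6), ([0.428, -0.387, 0.005], 0.42)]
scene guard_lip [([0.586, 0.016, 0.118], 0.87)]
scene toggle_tip []
scene bare_toggle_tip [([0.61, 0.115, 0.119], 0.41)]
scene level_knob [([0.556, 0.177, 0.087], 0.54)]
scene reset_button []
scene attenuator []
scene mug [([0.624, -0.418, 0.06], 0.91), ([0.588, 0.014, 0.114], 0.59)]
scene load [([0.429, -0.392, 0.002], 0.5), ([0.437, 0.083, 0.042], 0.47)]
top psu [([0.587, 0.051, 0.06], 0.65)]
top guard_hinge [([0.586, 0.057, 0.062], 0.78)]
top guard_top [([0.583, 0.011, 0.118], 0.86), ([0.471, 0.382, 0.031], 0.48)]
top guard_lip [([0.583, 0.01, 0.115], 0.79)]
top toggle_tip []
top bare_toggle_tip [([0.603, 0.115, 0.124], 0.47)]
top level_knob [([0.584, 0.012, 0.114], 0.31)]
top reset_button [([0.681, 0.158, 0.083], 0.53)]
top attenuator []
top mug [([0.62, -0.447, 0.046], 0.98)]
top load [([0.432, 0.079, 0.044], 0.75)]
1.2
```

```bash
python3 -c "
import cv2,numpy as np
" ; ls pics
```

```text
s.png
t.png
```

View pics/s.png

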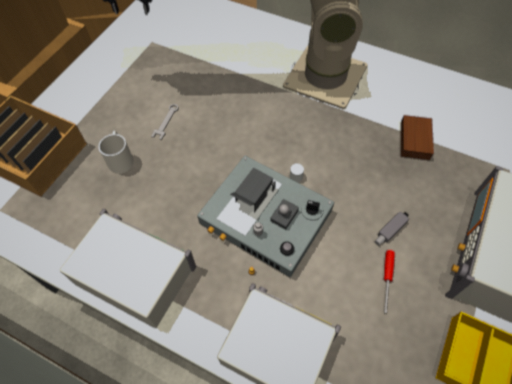

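View pics/t.png

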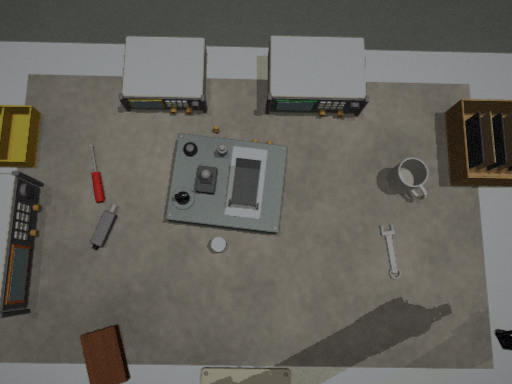

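The case's hinge side faces the robot: knob at about (182,199), reset button (190,149), attenuator (222,151) and guard (248,182) in the top view. Case +x points roughly along world -x. I'll zoom in for the corners.

```bash
python3 - <<'E'
from h import *
b=cv2.imread("pics/t.png");c=b[125:243,160:296];cv2.imwrite("pics/tz.png",cv2.resize(c,None,fx=5,fy=5,interpolation=cv2.INTER_CUBIC))
p=viewer.camera_params("top");print(p)
print(viewer.camera_params("wrist"))
E
```

```text
{'vertical_fov': 47.53627058851931, 'cx': 248.17119831369502, 'cy': 193.28278584527658, 'R': array([[ 0.01638593, -0.99971098,  0.01759124],
       [-0.98164007, -0.01942865, -0.18975064],
       [ 0.19003757, -0.01415902, -0.98167471]]), 't': array([-0.0076592 ,  0.56680352,  1.11157789])}
{'vertical_fov': 61.71658769205443, 'cx': 254.84251267975793, 'cy': 189.35168527503959, 'T_tool_cam': array([[ 5.64135136e-04, -9.60918430e-01, -2.76831090e-01,
         7.04588069e-02],
       [ 9.99999688e-01,  3.88974674e-04,  6.87646849e-04,
         8.32340436e-04],
       [-5.53092248e-04, -2.76831392e-01,  9.60918350e-01,
         3.01770934e-02],
       [ 0.00000000e+00,  0.00000000e+00,  0.00000000e+00,
         1.00000000e+00]])}
```

View pics/tz.png

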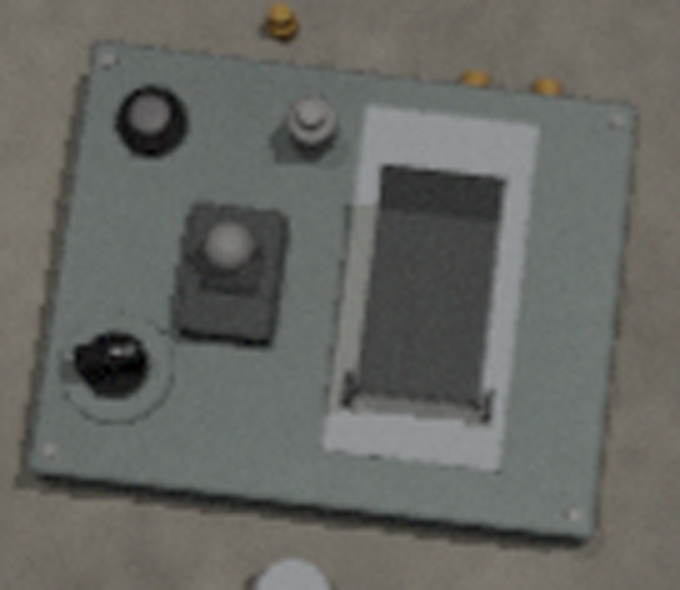

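Lid corners in the zoom are about (95,42), (636,105), (592,531) and (33,472). The guard is shut, and the attenuator stands near (311,125), clear of the guard.

```bash
cat >> h.py <<'E'
def ray(name,u,v,z):
    p=viewer.camera_params(name);f=192/np.tan(np.radians(p["vertical_fov"])/2);R=np.array(p["R"]);t=np.array(p["t"])
    C=-R.T@t;d=R.T@np.array([(u-p["cx"])/f,(v-p["cy"])/f,1]);return C+d*(z-C[2])/d[2]
def load():
    q=np.load("pose.npy");return q[:2],q[2]
def w2c(P):
    o,a=load();d=np.array(P[:2])-o;c,s=np.cos(a),np.sin(a);return np.array([c*d[0]+s*d[1],-s*d[0]+c*d[1],P[2]-.06])*1000
def c2w(P):
    o,a=load();c,s=np.cos(a),np.sin(a);x,y,z=np.array(P)/1000;return np.array([o[0]+c*x-s*y,o[1]+s*x+c*y,z+.06])
def tip(): # fingertip in case coords mm (shut), yaw of tool x minus case x
    o=manip.get_obs();R=Ro.from_quat(o["ee_rot"]).as_matrix();P=np.array(o["position"])+R@[0,0,.173]
    return w2c(P),R,o
def need(target): # tool-axes shift mm to bring tip to case target
    P,R,o=tip();a=R.T@((c2w(target)-c2w(P))*1000);return np.round(a,1)
E
python3 - <<'E'
from h import *
z=[(95,42),(636,105),(592,531),(33,472)]
c=[(-120,-150),(-120,150),(120,150),(120,-150)]
W=np.array([ray("top",160+(u+.5)/5-.5,125+(v+.5)/5-.5,.06)[:2] for u,v in z]);C=np.array(c)/1000
w=W[:,0]+1j*W[:,1];k=C[:,0]+1j*C[:,1];o=w.mean();m=((w-o)*k.conj()).sum();a=np.angle(m)
np.save("pose.npy",[o.real,o.imag,a]);print(o,a,abs(m)/(abs(k)**2).sum(),np.round(np.abs(w-o-k*np.exp(1j*a))*1000,1))
for n in((.583,.0105,.1165),(.61,.115,.119),(.681,.158,.083),(.432,.079,.044)):print(w2c(n).round())
P,R,ob=tip();yaw=np.arctan2(R[1,0],R[0,0]);print("tip",P.round(),"yaw",yaw,"spin needed",yaw-(a-np.pi) if a>0 else yaw-(a+np.pi))
print("att",w2c(ray("top",222,150.5,.114)).round(),"edge guard front",w2c(ray("top",160+442/5,125+168/5,.132)).round(1),"ears mid",w2c(ray("top",160+418/5,125+400/5,.098)).round(1))
print("safe pt world",c2w([-90,50,160]), "needs",need([-90,50,160]))
E
```

```text
(0.5973527637835214+0.058515545798015316j) 3.0478889763765107 0.9845722766667208 [2.2 3.2 4.1 2.8]
[10. 49. 57.]
[ -7. -57.  59.]
[ -74. -107.   23.]
[167.  -5. -16.]
tip [283. 659. 172.] yaw 0.41883365208805934 spin needed 0.5125373293013418
att [-67. -21.  54.] edge guard front [-48.7  49.6  72. ] ears mid [65.3 50.4 38. ]
safe pt world [6.82279605e-01 3.13899649e-04 2.20000000e-01] needs [ 623.4 -347.9   11.7]
```

Call:
arm_command(
  plan=[
    {"dp": [30, -17, 0]},
    {"dp": [40, -22, 0]},
    {"dp": [40, -22, 0]},
    {"dp": [40, -22, 0]},
    {"dp": [40, -22, 0]},
  ],
  grip=1,
)

```text
invalid input at $.plan[0]: expected keys dp, spin
```

Call:
arm_command(
  plan=[
    {"dp": [40, -22, 0]},
    {"dp": [40, -22, 0]},
    {"dp": [40, -22, 0]},
    {"dp": [40, -22, 0]},
    {"dp": [40, -22, 0]},
  ],
)

```text
invalid input at $.plan[0]: expected keys dp, spin
```

Call:
arm_command(
  plan=[
    {"dp": [40, -22, 0]},
    {"dp": [40, -22, 0]},
    {"dp": [40, -22, 0]},
    {"dp": [40, -22, 0]},
    {"dp": [40, -22, 0]},
  ],
)

```text
invalid input at $.plan[0]: expected keys dp, spin
```

Call:
arm_command(
  plan=[
    {"spin": 0.128},
    {"spin": 0.128},
    {"spin": 0.128},
    {"spin": 0.128},
    {},
  ],
)

```text
invalid input at $.plan[0]: expected keys dp, spin
```

```bash
python3 - <<'E'
from h import *
P,R,o=tip();yaw=np.arctan2(R[1,0],R[0,0]);print(o["clock"],P.round(1),yaw,R.round(3)[:,2],o["grip_width"],o["ft_force"],need([-85,50,100]))
cv2.imwrite("pics/w1.png",viewer.camera("wrist"))
for n in("guard_lip","guard_top","guard_hinge"):
  print(n,[(w2c(q["position"]).round(),round(q["score"],2)) for q in finder.find_in("wrist",n)[:2]])
E
```

```text
1.2 [282.7 658.9 171.7] 0.41883365208805934 [ 0. -0. -1.] 1.0002253801086238 [ 0.66181863 -0.51717158  0.4546595 ] [ 619.1 -350.3   71.7]
guard_lip []
guard_top []
guard_hinge []
```

View pics/w1.png

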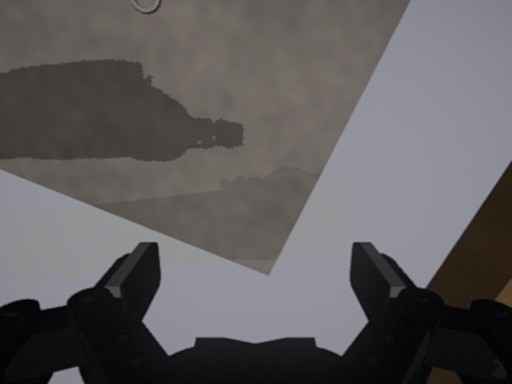

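The wrist view shows only bench and the open fingers, because the calls were refused: every row needs both keys.

Call:
arm_command(
  plan=[
    {"dp": [30, -17, 0], "spin": 0},
    {"dp": [40, -22, 0], "spin": 0},
    {"dp": [40, -22, 0], "spin": 0},
    {"dp": [40, -22, 0], "spin": 0},
    {"dp": [40, -22, 0], "spin": 0},
  ],
  grip=1,
)

```text
clock: 1.9
position: [0.3859, -0.3962, 0.4049]
ee_rot: [0.978, 0.208, 0.0, 0.0]
ft_force: [0.7, -0.5, 0.0]
grip_width: 0.145
grasp_force: 0.0
```

Call:
arm_command(
  plan=[
    {"dp": [40, -22, 0], "spin": 0},
    {"dp": [40, -22, 0], "spin": 0},
    {"dp": [40, -22, 0], "spin": 0},
    {"dp": [40, -22, 0], "spin": 0},
    {"dp": [40, -22, 0], "spin": 0},
  ],
)

```text
clock: 2.4
position: [0.5238, -0.2144, 0.405]
ee_rot: [0.978, 0.208, 0.0, 0.0]
ft_force: [1.6, -0.5, -0.1]
grip_width: 0.001
grasp_force: 0.0
```

Call:
arm_command(
  plan=[
    {"dp": [40, -22, 0], "spin": 0},
    {"dp": [40, -22, 0], "spin": 0},
    {"dp": [40, -22, 0], "spin": 0},
    {"dp": [40, -22, 0], "spin": 0},
    {"dp": [40, -22, 0], "spin": 0},
  ],
)

```text
clock: 2.9
position: [0.6619, -0.0327, 0.4049]
ee_rot: [0.978, 0.208, 0.0, 0.0]
ft_force: [-0.4, -1.1, 0.3]
grip_width: 0.003
grasp_force: 0.0
```

Call:
arm_command(
  plan=[
    {"dp": [0, 0, 0], "spin": 0.128},
    {"dp": [0, 0, 0], "spin": 0.128},
    {"dp": [0, 0, 0], "spin": 0.128},
    {"dp": [0, 0, 0], "spin": 0.128},
    {"dp": [0, 0, 0], "spin": 0},
  ],
)

```text
clock: 3.4
position: [0.6611, -0.0341, 0.4047]
ee_rot: [0.999, -0.048, 0.0, 0.0]
ft_force: [-0.2, -0.0, 0.1]
grip_width: 0.0
grasp_force: 0.0
```

```bash
python3 - <<'E'
from h import *
P,R,o=tip();yaw=np.arctan2(R[1,0],R[0,0]);print(o["clock"],P.round(1),yaw,R.round(3)[:,2],o["grip_width"],o["ft_force"],need([-85,50,100]))
cv2.imwrite("pics/w2.png",viewer.camera("wrist"))
for n in("guard_lip","guard_top","guard_hinge"):
  print(n,[(w2c(q["position"]).round(),round(q["score"],2)) for q in finder.find_in("wrist",n)[:2]])
E
```

```text
3.4 [-72.1  86.2 171.7] -0.09514550958996312 [ 0. -0. -1.] 0.0004612509035530219 [-0.17654062 -0.02603317  0.12622887] [ 12.8 -36.3  71.7]
guard_lip [(array([-19.,  40.,  60.]), 0.8)]
guard_top [(array([-21.,  38.,  58.]), 0.61)]
guard_hinge [(array([-40., -18.,   3.]), 0.92)]
```

View pics/w2.png

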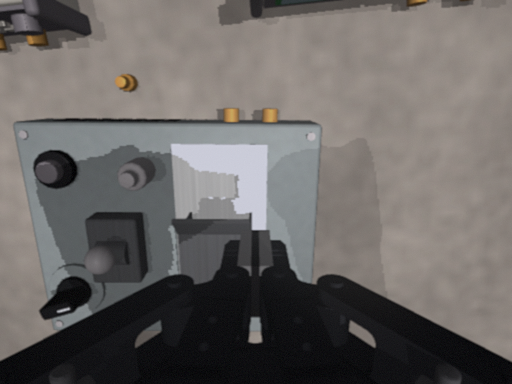

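The wrist view shows the guard shut, with its lip edge at row ~220, columns 173–252. The lid's far corners are at (20,125) and (319,125). Cross-checking the pose, then moving in front of the lip.

```bash
cat >> h.py <<'E'
def wray(o,u,v,z):
    p=viewer.camera_params("wrist");f=192/np.tan(np.radians(p["vertical_fov"])/2);T=np.array(p["T_tool_cam"])
    R=Ro.from_quat(o["ee_rot"]).as_matrix();C=R@T[:3,3]+o["position"];d=R@T[:3,:3]@[(u-p["cx"])/f,(v-p["cy"])/f,1];return C+d*(z-C[2])/d[2]
E
python3 - <<'E'
from h import *
o=manip.get_obs()
for u,v,z in((18,123,.06),(321,124,.06),(173,219,.132),(252,213,.132)):print(w2c(wray(o,u,v,z)).round(1))
E
```

```text
[-117.9 -140.7    0. ]
[-118.1  150.6    0. ]
[-48.   21.2  72. ]
[-53.3  84.9  72. ]
```

Call:
arm_command(
  plan=[
    {"dp": [3, -9, 0], "spin": 0},
    {"dp": [3, -9, 0], "spin": 0},
    {"dp": [3, -9, 0], "spin": 0},
    {"dp": [3, -9, 0], "spin": 0},
    {"dp": [0, 0, 20], "spin": 0},
  ],
)

```text
clock: 4.1
position: [0.6773, 0.0034, 0.3871]
ee_rot: [0.999, -0.045, 0.002, -0.001]
ft_force: [0.6, 0.7, -0.7]
grip_width: -0.001
grasp_force: 0.0
```

Call:
arm_command(
  plan=[
    {"dp": [0, 0, 25], "spin": 0},
    {"dp": [0, 0, 25], "spin": 0},
    {"dp": [0, 0, 25], "spin": 0},
    {"dp": [0, 0, 19], "spin": 0},
    {"dp": [0, 0, 0], "spin": 0},
  ],
)

```text
clock: 4.6
position: [0.6757, 0.0012, 0.2875]
ee_rot: [0.999, -0.046, -0.003, 0.0]
ft_force: [-1.4, 0.5, 0.5]
grip_width: 0.001
grasp_force: 0.0
```

```bash
python3 - <<'E'
from h import *
P,R,o=tip();print(o["clock"],P.round(1),o["ft_force"],need([-59,51,58]))
E
```

```text
4.6 [-82.4  49.8  54.5] [-1.37484878  0.54076799  0.45890161] [-23.5   1.1  -3.4]
```

Call:
arm_command(
  plan=[
    {"dp": [-12, 1, -1], "spin": 0},
    {"dp": [-10, 0, -2], "spin": 0},
    {"dp": [-5, 0, -5], "spin": 0},
    {"dp": [-6, 0, -10], "spin": 0},
    {"dp": [-7, 0, -11], "spin": 0},
  ],
)

```text
clock: 5.1
position: [0.6372, 0.0037, 0.3223]
ee_rot: [0.999, -0.046, 0.003, -0.0]
ft_force: [4.6, 1.3, 2.2]
grip_width: -0.003
grasp_force: 2.0
```

```bash
python3 - <<'E'
from h import *
P,R,o=tip();print(o["clock"],P.round(1),o["ft_force"])
viewer.camera("scene");viewer.camera("top")
for c in("scene","top"):
 for n in("guard_lip","guard_top"):
  print(c,n,[(w2c(q["position"]).round(),round(q["score"],2)) for q in finder.find_in(c,n)[:2]])
a=viewer.camera("scene")[140:290,180:350];cv2.imwrite("pics/s2.png",cv2.resize(a,None,fx=4,fy=4,interpolation=cv2.INTER_CUBIC))
E
```

```text
5.1 [-45.7  50.7  89.3] [4.63442612 1.30372057 2.19786033]
scene guard_lip [(array([38., 28., 59.]), 0.58)]
scene guard_top [(array([39., 28., 58.]), 0.79), (array([-159.,  -55.,  -44.]), 0.56)]
top guard_lip [(array([-63., -22.,  48.]), 0.7), (array([41., 32., 60.]), 0.62)]
top guard_top [(array([38., 29., 62.]), 0.73)]
```

View pics/s2.png

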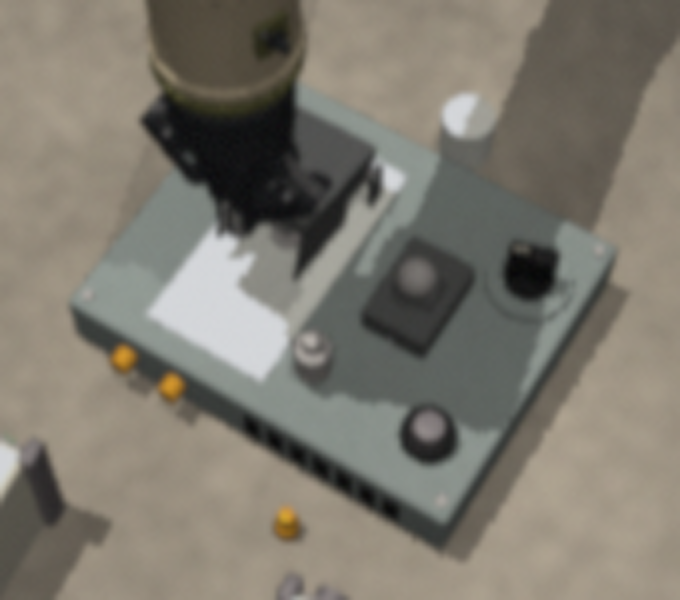

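The guard is rising on the fingers: the cheek's edge is tilted at about (330,240), and nothing else has moved. I'll continue along the arc.

Call:
arm_command(
  plan=[
    {"dp": [-10, 0, -9], "spin": 0},
    {"dp": [-11, 0, -9], "spin": 0},
    {"dp": [-12, 0, -8], "spin": 0},
    {"dp": [-13, 0, -7], "spin": 0},
    {"dp": [-14, 0, -5], "spin": 0},
  ],
)

```text
clock: 5.95
position: [0.576, 0.009, 0.3579]
ee_rot: [0.999, -0.047, -0.0, 0.0]
ft_force: [1.0, 0.5, 0.2]
grip_width: 0.002
grasp_force: 0.2
```

Call:
arm_command(
  plan=[
    {"dp": [-14, 0, -4], "spin": 0},
    {"dp": [-14, 0, -2], "spin": 0},
    {"dp": [-14, 0, 0], "spin": 0},
    {"dp": [-10, 0, 0], "spin": 0},
    {"dp": [0, 0, 0], "spin": 0},
  ],
)

```text
clock: 6.45
position: [0.524, 0.0139, 0.3637]
ee_rot: [0.999, -0.046, -0.0, 0.0]
ft_force: [0.9, -0.3, -0.9]
grip_width: -0.003
grasp_force: 0.0
```

```bash
python3 - <<'E'
from h import *
P,R,o=tip();print(o["clock"],P.round(1),o["ft_force"])
E
```

```text
6.45 [ 69.   51.4 130.7] [ 0.8854332  -0.28071082 -0.9478496 ]
```

Call:
arm_command(
  plan=[
    {"dp": [-10, 0, 3], "spin": 0},
    {"dp": [-10, 0, 3], "spin": 0},
    {"dp": [0, 0, 0], "spin": 0},
    {"dp": [0, 0, 0], "spin": 0},
    {"dp": [0, 0, 0], "spin": 0},
  ],
)

```text
clock: 6.95
position: [0.5052, 0.0155, 0.3578]
ee_rot: [0.999, -0.047, 0.0, 0.0]
ft_force: [-0.3, 0.7, 0.1]
grip_width: 0.003
grasp_force: 0.0
```

Call:
arm_command(
  plan=[
    {"dp": [25, 0, 0], "spin": 0},
    {"dp": [25, 0, 0], "spin": 0},
    {"dp": [25, 0, 0], "spin": 0},
    {"dp": [25, 0, 0], "spin": 0},
    {"dp": [30, 0, 0], "spin": 0},
  ],
)

```text
clock: 7.45
position: [0.6355, 0.0033, 0.3577]
ee_rot: [0.999, -0.047, 0.0, 0.0]
ft_force: [-0.1, -0.5, 0.3]
grip_width: 0.002
grasp_force: 0.0
```

```bash
python3 - <<'E'
from h import *
P,R,o=tip();print(o["clock"],P.round(1),o["ft_force"])
S=viewer.camera("scene");viewer.camera("top");W=viewer.camera("wrist")
for c in("scene","top","wrist"):
 for n in("guard_lip","guard_top","toggle_tip"):
  print(c,n,[(w2c(q["position"]).round(),round(q["score"],2)) for q in finder.find_in(c,n)[:2]])
a=cv2.resize(S[130:280,190:340],(500,500),interpolation=cv2.INTER_CUBIC)
cv2.imwrite("pics/s3.png",np.hstack([a[:384],W[:,150:400]]))
E
```

```text
7.45 [-43.2  51.4 124.7] [-0.0529322  -0.49143494  0.26526467]
scene guard_lip [(array([98., 55., 88.]), 0.91)]
scene guard_top [(array([100.,  52.,  90.]), 0.58)]
scene toggle_tip []
top guard_lip [(array([117.,  40., 105.]), 0.69)]
top guard_top [(array([120.,  39., 110.]), 0.86)]
top toggle_tip []
wrist guard_lip [(array([80., 51., 33.]), 0.55)]
wrist guard_top [(array([85., 51., 29.]), 0.65)]
wrist toggle_tip []
```

View pics/s3.png

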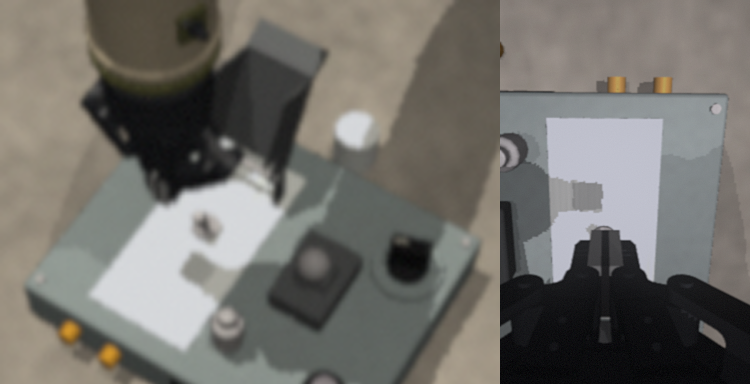

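The guard rests open, upright behind its hinge at about (275,80), and the toggle is exposed at (205,225). The fingers are clear in front of it, so I'll lower them there.

Call:
arm_command(
  plan=[
    {"dp": [2, 0, 25], "spin": 0},
    {"dp": [0, 0, 25], "spin": 0},
    {"dp": [0, 0, 25], "spin": 0},
    {"dp": [0, 0, 20], "spin": 0},
    {"dp": [0, 0, 10], "spin": 0},
  ],
)

```text
clock: 8.55
position: [0.6358, 0.0032, 0.2509]
ee_rot: [0.999, -0.047, -0.001, 0.0]
ft_force: [-0.8, 0.7, 0.2]
grip_width: -0.002
grasp_force: 0.0
```

Call:
arm_command(
  plan=[
    {"dp": [-6, 0, 0], "spin": 0},
    {"dp": [-7, 0, 0], "spin": 0},
    {"dp": [-7, 0, 0], "spin": 0},
    {"dp": [-7, 0, 0], "spin": 0},
    {"dp": [0, 0, 0], "spin": 0},
  ],
)

```text
clock: 9.05
position: [0.6089, 0.006, 0.2537]
ee_rot: [0.999, -0.046, 0.001, 0.0]
ft_force: [0.8, -0.2, -0.4]
grip_width: -0.002
grasp_force: 0.0
```

```bash
python3 - <<'E'
from h import *
P,R,o=tip();print(o["clock"],P.round(1),o["ft_force"])
E
```

```text
9.05 [-16.7  51.3  20.7] [ 0.79991412 -0.1653349  -0.43598417]
```

Call:
arm_command(
  plan=[
    {"dp": [-3, 0, 0], "spin": 0},
    {"dp": [-3, 0, 0], "spin": 0},
    {"dp": [-3, 0, 0], "spin": 0},
    {"dp": [-2, 0, 0], "spin": 0},
    {"dp": [0, 0, 0], "spin": 0},
  ],
)

```text
clock: 9.55
position: [0.5984, 0.0069, 0.2527]
ee_rot: [0.999, -0.047, -0.0, 0.0]
ft_force: [0.6, 0.6, 0.8]
grip_width: 0.002
grasp_force: 0.3
```

Call:
arm_command(
  plan=[
    {"dp": [-2, 0, 0], "spin": 0},
    {"dp": [-1, 0, 0], "spin": 0},
    {"dp": [-1, 0, 0], "spin": 0},
    {"dp": [0, 0, 0], "spin": 0},
  ],
)

```text
clock: 9.95
position: [0.5945, 0.0072, 0.2526]
ee_rot: [0.999, -0.047, -0.0, 0.0]
ft_force: [0.8, 0.9, 1.1]
grip_width: 0.002
grasp_force: 0.5
```

Call:
arm_command(
  plan=[
    {"dp": [-1.5, 0, 0], "spin": 0},
    {"dp": [-1.5, 0, 0], "spin": 0},
    {"dp": [0, 0, 0], "spin": 0},
  ],
)

```text
clock: 10.25
position: [0.5921, 0.0074, 0.253]
ee_rot: [0.999, -0.047, 0.001, -0.0]
ft_force: [6.3, -0.6, -2.1]
grip_width: 0.001
grasp_force: 2.3
```

Call:
arm_command(
  plan=[
    {"dp": [-1.5, 0, 0], "spin": 0},
    {"dp": [-1.5, 0, 0], "spin": 0},
    {"dp": [0, 0, 0], "spin": 0},
  ],
)

```text
clock: 10.55
position: [0.5904, 0.0073, 0.2539]
ee_rot: [0.999, -0.047, 0.004, -0.0]
ft_force: [13.5, -1.7, -3.7]
grip_width: -0.005
grasp_force: 5.9
```

The force rose steeply, so the toggle is at its stop. Back off, raise and check.

Call:
arm_command(
  plan=[
    {"dp": [15, 0, 0], "spin": 0},
    {"dp": [25, 0, 0], "spin": 0},
    {"dp": [25, 0, -20], "spin": 0},
    {"dp": [25, 0, -35], "spin": 0},
    {"dp": [20, 0, -45], "spin": 0},
  ],
)

```text
clock: 11.05
position: [0.6984, -0.0028, 0.3515]
ee_rot: [0.999, -0.047, -0.002, 0.0]
ft_force: [1.5, 0.9, -1.0]
grip_width: 0.001
grasp_force: 0.0
```

Call:
arm_command(
  plan=[
    {"dp": [10, 0, -45], "spin": 0},
    {"dp": [0, 0, -45], "spin": 0},
    {"dp": [0, 0, -25], "spin": 0},
    {"dp": [0, 0, 0], "spin": 0},
  ],
)

```text
clock: 11.45
position: [0.7081, -0.0031, 0.4723]
ee_rot: [0.999, -0.047, 0.003, -0.0]
ft_force: [0.0, 0.4, 0.3]
grip_width: 0.001
grasp_force: 0.0
```

```bash
python3 - <<'E'
from h import *
P,R,o=tip();print(o["clock"],P.round(1),o["ft_force"])
S=viewer.camera("scene");W=viewer.camera("wrist")
for c in("scene","wrist"):
 for n in("toggle_tip","guard_lip"):
  print(c,n,[(w2c(q["position"]).round(),round(q["score"],2)) for q in finder.find_in(c,n)[:2]])
a=cv2.resize(S[150:250,195:285],(360,400),interpolation=cv2.INTER_CUBIC)
cv2.imwrite("pics/s4.png",np.hstack([a[:384],W[:,100:500]]))
E
```

```text
11.45 [-117.    50.9  239.3] [0.019004   0.38678732 0.29315152]
scene toggle_tip [(array([ -4., -58.,  57.]), 0.67)]
scene guard_lip [(array([98., 54., 87.]), 0.68), (array([ 147., -316.,  -36.]), 0.68)]
wrist toggle_tip []
wrist guard_lip [(array([90., 50., 48.]), 0.73)]
```

View pics/s4.png

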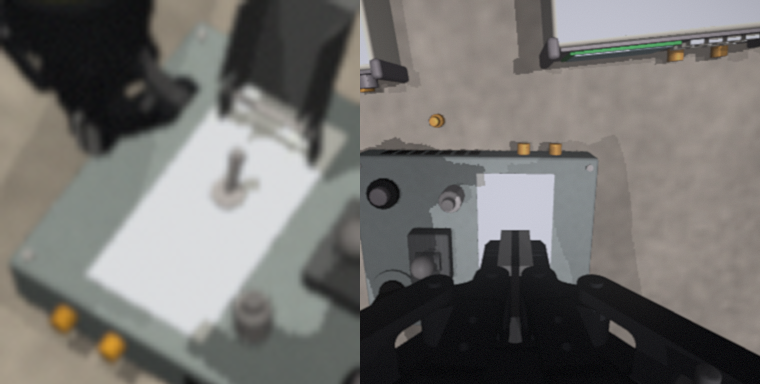

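The toggle's base is at crop (228,195) and its tip at (237,155), so it leans towards the hinge. I'll compare that with projections of its end positions.

```bash
python3 - <<'E'
from h import *
for n,P in dict(base=(5,50,0),on=(20,50,36),up=(5,50,39),mid6=(12.5,50,38),off=(-10,50,36)).items():
  u,v=proj("scene",c2w(P));print(n,round((u-195)*4),round((v-150)*4))
print(need([165,51,190]))
E
```

```text
base 227 191
on 237 148
up 226 162
mid6 232 155
off 214 180
[-280.4   -0.6   43.7]
```

The toggle is fully on. Now over the guard to its back.

Call:
arm_command(
  plan=[
    {"dp": [-40, 0, 0], "spin": 0},
    {"dp": [-45, 0, 0], "spin": 0},
    {"dp": [-45, 0, 0], "spin": 0},
    {"dp": [-45, 0, 0], "spin": 0},
    {"dp": [-45, 0, 0], "spin": 0},
  ],
)

```text
clock: 12.25
position: [0.487, 0.0171, 0.4667]
ee_rot: [0.999, -0.047, -0.001, 0.0]
ft_force: [-0.8, 0.8, 0.4]
grip_width: 0.002
grasp_force: 0.0
```

Call:
arm_command(
  plan=[
    {"dp": [-40, 0, 0], "spin": 0},
    {"dp": [-30, 0, 0], "spin": 0},
    {"dp": [0, 0, 30], "spin": 0},
    {"dp": [0, 0, 20], "spin": 0},
    {"dp": [0, 0, 0], "spin": 0},
  ],
)

```text
clock: 12.75
position: [0.4183, 0.0233, 0.4151]
ee_rot: [0.999, -0.047, -0.002, 0.0]
ft_force: [-0.2, 0.7, 0.4]
grip_width: -0.002
grasp_force: 0.0
```

```bash
python3 - <<'E'
from h import *
P,R,o=tip();print(o["clock"],P.round(1),o["ft_force"],need([172,51,98]),R.round(2)[:,2])
E
```

```text
12.75 [175.8  51.9 182.1] [-0.22873128  0.72292454  0.39487992] [ 4.2 -1.  84.1] [-0. -0. -1.]
```

Call:
arm_command(
  plan=[
    {"dp": [0, -1, 25], "spin": 0},
    {"dp": [0, 0, 25], "spin": 0},
    {"dp": [0, 0, 20], "spin": 0},
    {"dp": [0, 0, 12], "spin": 0},
    {"dp": [0, 0, 0], "spin": 0},
  ],
)

```text
clock: 13.25
position: [0.4193, 0.0245, 0.3349]
ee_rot: [0.999, -0.047, -0.001, -0.0]
ft_force: [0.0, -0.5, 0.6]
grip_width: 0.003
grasp_force: 0.0
```

Call:
arm_command(
  plan=[
    {"dp": [12, 0, 0], "spin": 0},
    {"dp": [10, 0, -3], "spin": 0},
    {"dp": [10, 0, -6], "spin": 0},
    {"dp": [10, 0, -6], "spin": 0},
    {"dp": [10, 0, -5], "spin": 0},
  ],
)

```text
clock: 13.75
position: [0.4724, 0.0196, 0.3567]
ee_rot: [0.999, -0.047, 0.001, -0.0]
ft_force: [-0.8, -1.0, 0.2]
grip_width: -0.004
grasp_force: 0.1
```

```bash
python3 - <<'E'
from h import *
P,R,o=tip();print(o["clock"],P.round(1),o["ft_force"])
E
```

```text
13.75 [120.6  50.4 123.7] [-0.75524747 -0.97577525  0.20344075]
```

Call:
arm_command(
  plan=[
    {"dp": [10, 0, -2], "spin": 0},
    {"dp": [10, 0, -2], "spin": 0},
    {"dp": [8, 0, 0], "spin": 0},
    {"dp": [7, 0, 0], "spin": 0},
    {"dp": [6, 0, 0], "spin": 0},
  ],
)

```text
clock: 14.25
position: [0.5125, 0.0159, 0.3594]
ee_rot: [0.999, -0.047, -0.0, 0.0]
ft_force: [-0.2, 0.5, -0.3]
grip_width: 0.001
grasp_force: 0.0
```

Call:
arm_command(
  plan=[
    {"dp": [6, 0, 0], "spin": 0},
    {"dp": [6, 0, 0], "spin": 0},
    {"dp": [0, 0, 0], "spin": 0},
    {"dp": [0, 0, 0], "spin": 0},
    {"dp": [0, 0, 0], "spin": 0},
  ],
)

```text
clock: 14.75
position: [0.5238, 0.0149, 0.3597]
ee_rot: [0.999, -0.047, -0.0, 0.0]
ft_force: [0.1, -0.4, 0.2]
grip_width: -0.001
grasp_force: 0.0
```

Call:
arm_command(
  plan=[
    {"dp": [-20, 0, -25], "spin": 0},
    {"dp": [-30, 0, -30], "spin": 0},
    {"dp": [-30, 0, -30], "spin": 0},
    {"dp": [-15, 0, -20], "spin": 0},
    {"dp": [0, 0, 0], "spin": 0},
  ],
)

```text
clock: 15.25
position: [0.4282, 0.0243, 0.4679]
ee_rot: [0.999, -0.046, 0.003, 0.001]
ft_force: [0.1, -0.0, -0.3]
grip_width: 0.003
grasp_force: 0.0
```

```bash
python3 - <<'E'
from h import *
P,R,o=tip();print(o["clock"],P.round(1),o["ft_force"])
S=viewer.camera("scene");T=viewer.camera("top")
for c in("scene","top"):
 for n in("guard_top","guard_lip"):
  print(c,n,[(w2c(q["position"]).round(),round(q["score"],2)) for q in finder.find_in(c,n)[:2]])
cv2.imwrite("pics/s5.png",np.hstack([cv2.resize(x,(380,400),interpolation=cv2.INTER_CUBIC) for x in (S[145:285,190:340],T[125:250,160:290])]))
E
```

```text
15.25 [164.2  50.  235. ] [ 0.10388745 -0.01608731 -0.27935574]
scene guard_top [(array([12., 45., 58.]), 0.64), (array([-22., -11.,  -6.]), 0.2)]
scene guard_lip [(array([11., 42., 57.]), 0.9)]
top guard_top [(array([-27.,  45.,  57.]), 0.89)]
top guard_lip [(array([-27.,  48.,  56.]), 0.73)]
```

View pics/s5.png

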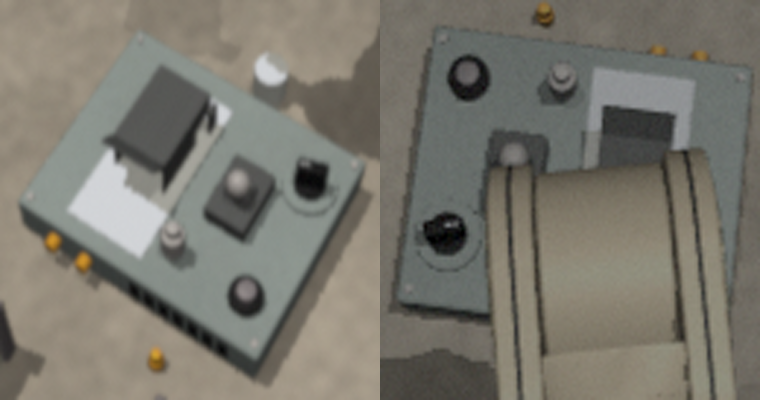

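The guard is shut again, level at about (160,115), the other controls look unchanged, and the arm is clear.

```bash
python3 -c "
from h import *
print(manip.hand_in())"
```

```text
the job is handed in; nothing more can be done
None
```

I pushed the guard open by its lip, flipped the toggle to its on stop, let the guard drop shut over it and handed the job in at about 15 s. The camera check after the flip showed the toggle on, and the last one showed the guard shut with the other controls apparently unchanged.

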